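# Check the vacuum pump's oil with the dip rod

## Robot

A 6-joint arm with a two-finger parallel gripper is mounted at the origin on a cart in front of the work surface, level with it; the furniture and walls round the work are solid. World frame = base frame: x ahead of the robot, y to its left, z up, the work surface at z = 0. Lengths are in m, angles in rad, forces in N, time in s.
With the tool pointing down it reaches from about 0.425 to 0.95 m from the base axis. Payload 3.5 kg.
Tool frame: the origin (TCP) lies midway between the tips of the shut fingers; the grasp point (between the pads) lies 19 mm behind it; z points along the fingers, y is the line along which they close (so a half turn about z gives the same grasp; the last joint's range is limited). The gripper opens to 85 mm and grips with 20 to 120 N. Pads are 22 mm wide; open, the fingers measure 114 mm over their backs; the gripper's body (76 mm by 85 mm) begins 54 mm behind the grasp point. The pads swing forward as they close: fully open they stand 13 mm farther back than shut.
Start: joints at [-1.304, 0.286, 1.577, -0, 1.279, -0.15], TCP at [0.273, -0.617, 0.231] pointing down, gripper open.
Joint ranges: [-2.77, 2.77], [-0.9, 2.22], [0.21, 2.48], [-1.53, 4.67], [0.24, 2.81], [-2.84, 2.84]. Speed limits (rad/s): [2.79, 2.79, 3.14, 3.14, 3.14, 3.14].

## Interface

Orientations are given as a unit quaternion [w, x, y, z].
In Python, from cell import * gives the robot as it stands. The module is installed in compiled form; this text tells all that it offers.
- The arm moves only by the tool drive_tool, never from a script. Its argument "moves" is a list that holds one entry, the list of rows, each a list of 7 numbers: the shift along the tool's x, y, z in units of 40 mm (1.0 is 40 mm), then the turn, a rotation vector about the tool's x, y, z in units of 5 degrees (1.0 is 5 degrees), then the closure, from -1 (fully open) to 1 (shut). In form: [[[x, y, z, rx, ry, rz, gripper], ...]]. A call has 1 to 20 rows; each row is the pose to reach, as a shift and turn from the pose commanded when the call began, along the tool's axes at that moment; what a row does not reach only later rows make up. A row lasts 1/12 s, in which the tool goes at most 41.7 mm and 7.16 degrees, less where a joint would pass 70% of its speed; a pose out of reach is approached as far as the arm can. A call with a gripper value outside its range is refused whole. The fingers move at their own pace and stop on an object; the grip force is fixed at half the most. Time passes only in rows, so rows that repeat a pose let the fingers close. It gives the time, the measured TCP pose, the force, the opening and the grip force at its end, in the units of the state.
- get_state(): the state, without advancing time (a new reading comes with each control period).
- snapshot(name): name is "scene" or "top"; returns a dict with "color" (384x512x3 uint8, red, green, blue), "mtx" (3x3 intrinsics, pixels), "T" (4x4, takes a point from camera to world coordinates). Camera axes: x right, y down, z forward; pixel columns grow to the right and rows downward; lengths in m; the calibration is good to about 2 mm. A picture is of the moment at which its call begins. There is no depth.
- close_job(): hands the job in; it is judged then, once.
The state is a dict: "time_s": time; "q": joint angles; "qd": joint speeds; "joint_efforts": joint torques, N m; "tcp_pos": TCP position; "ee_rot": TCP orientation; "contact_force": force on the tool from outside, world axes, zero at the start; "torque": the same for the moment, N m; "width": opening from 0.0 (shut) to 1.0 (fully open); "grip_force": force on a finger pad.
Only numpy, scipy, OpenCV 4.12 (cv2) and the standard library are available. Lean on these libraries where they do the work, as an engineer would, in place of code of your own. Each camera call takes 0.05 s, during which the arm holds its last target. There are 200 camera calls.

## Task

Check the oil of the vacuum pump: take the dip rod out of the steel beaker by its flat round handle, slide it into the pump's slanting guide tube until its collar stops on the mouth of the tube, without forcing it, and draw it right out again. Then hold it level, marked face of the tip upwards and at least a hand's width above the worktop, so that the tip can be read: finish still holding it there, still and touching nothing but the gripper. Do not drop the rod, tip the steel beaker over or push the glass beaker and the petri dish about.

Things in the scene. Friction and masses are not known exactly. Their poses are not given: they have to be found in the camera images.
- dip_rod: Steel dip rod, 50 g, leaning in the steel beaker 33 degrees from upright, handle over the rim on the robot's side. Origin: centre of the collar's flat underside. z along the rod to the handle. Below the collar a round rod 8 mm thick, 120 mm long. Collar 28 mm across, 10 mm thick. +x: marked face; at the start it looks up and away from the robot, and +y is level.
- rod_tip (a point): Lower end of the rod, on its axis, 120 mm below the collar's underside; tapered at the end. The last 45 mm are flatted on one side (+x), with three engraved cross lines: the marked face. Swung level with the tip pointing away from the robot, it looks up. Axes as dip_rod.
- rod_handle (a point): Centre of the rod's black handle, 42 mm above the collar's underside: a flat disc 35 mm across, 11 mm thick, the rod's axis in its plane. Its flat faces look along +y and -y of the rod: close the fingers on them along y, from any angle round y (tilting the tool against the rod by 45 to 50 degrees lets it insert and lie level without a level tool).
- guide: Steel guide tube, fixed, slanting up out of the pump's oil box 30 degrees from upright. Origin: centre of the mouth, 185 mm above the worktop. z out of the tube (up, to the robot's side), x up and away. Bore 12 mm, flared to 21 mm at the mouth; lip 27 mm across; open below. The rod goes in 120 mm until its collar lies on the lip, origins together, turned any way about z.
- pump: Bench vacuum pump, fixed: grey oil box in front (106 x 132 mm, top 140 mm high), aluminium stage and ribbed motor behind, black carrying handle on top (175 mm high); some 310 x 160 mm in plan. Origin on the worktop under the middle of the front face; it stands along its +x; the front faces -x, towards the robot, with the guide tube's mouth at (-4, 0, 185) mm.
- drip_beaker: Plain stainless steel beaker, loose, 250 g, 64 mm across (69 at the rim), 90 mm high, wall 2.5 mm, floor 4 mm thick. Origin under its middle, z up. The dip rod leans in it at the start.
- glass_beaker: Small clear glass beaker, loose, 52 x 57 x 69 mm, origin under its middle. It may stand left or right of the steel beaker; leave it alone.
- petri: Glass petri dish with lid, loose, 94 mm across, 18 mm high, origin under its middle, near the front edge to the right of the beakers; leave it alone.
- microscope: Inverted microscope, fixed, standing left of the work; its right side with black knobs reaches out to about y = -0.18 m, its stage about 170 mm high. Origin under its middle. An obstacle only.
Mind the look-alikes: they are no part of the job. What is shaped like the drip_beaker but green is not meant.

How it is judged:
On the way, in this order (a step that is already met when the one before it is completed fails the run):
1. the rod is in the guide tube up to its collar, the collar resting on the mouth (z of dip_rod in the frame of guide between -0.003 and 0.003 m and x of dip_rod in the frame of guide between -0.004 and 0.004 m and y of dip_rod in the frame of guide between -0.004 and 0.004 m and angle between the z axis of dip_rod and the z axis of guide, either way round below 0.1 rad), for 0.2 s.
2. the rod is drawn right out of the tube (z of rod_tip in the frame of guide above 0.005 m), for 0.05 s.
At the end, for the whole second after the job is handed in: The gripper still holds the rod, level within 0.15 rad, marked face up within 0.4 rad, tip and handle at least 90 mm above the worktop, still, touching neither pump, beakers nor microscope; the steel beaker stands upright (angle between dip_rod's own z axis and vertical between 1.42 and 1.72 rad and angle between dip_rod's own x axis and vertical below 0.4 rad and height (world z) of each of rod_tip, rod_handle above 0.09 m and contact force between dip_rod and the fingers above 1 N and contact force between dip_rod and pump below 0.1 N and contact force between dip_rod and drip_beaker below 0.1 N and contact force between dip_rod and glass_beaker below 0.1 N and linear speed of dip_rod below 0.03 m/s and angular speed of dip_rod below 0.2 rad/s and angle between drip_beaker's own z axis and vertical below 0.2 rad and contact force between dip_rod and microscope below 0.1 N); the arm keeps its last pose, push and grip.
It fails at once if the rod is dropped (handle under 50 mm above the worktop) (height (world z) of rod_handle below 0.05 m).
It fails at once if the rod is forced against the pump (over 40 N) (contact force between dip_rod and pump above 40 N).
It fails at once if the steel beaker is tipped over (angle between drip_beaker's own z axis and vertical above 0.6 rad).
It fails at once if the glass beaker or the petri dish is pushed more than 30 mm (distance of any of glass_beaker, petri from where it was at the start of the episode above 0.03 m).
It also fails if it takes over 48 s, if anything falls off the work surface, if the arm or the gripper's body presses on something with over 40 N, if the wrist force passes 120 N, or if a joint passes its speed limit or range.

## Working session

There is one attempt and no reset: what is moved stays moved. The work goes in short steps, Python scripts to look and compute and a tool call to move; the robot and the scene stay as the last step left them, time stands still between calls to the robot, and variables do not carry over. Pictures are saved under pics/ and viewed, at most 10 in all, crops included, and the job is handed in when it is done.

Besides the shell and the picture viewer there is one more tool, called after "Call:" as name([rows], argument=value, ...), one row to a line, values as JSON. drive_tool: Moves the arm, as the interface text tells. Its arguments: {"type":"object","properties":{"moves":{"type":"array"}},"required":["moves"]}

```bash
mkdir -p pics; python3 - <<'E'
from cell import *
import cv2,numpy as np,pickle
d={}
for n in("scene","top"):
    s=snapshot(n);d[n]=s;cv2.imwrite(f"pics/{n}0.png",cv2.resize(s["color"][:,:,::-1],(800,600),interpolation=cv2.INTER_CUBIC))
    print(n,s["mtx"].tolist(),s["T"].round(4).tolist())
pickle.dump(d,open("d0.pkl","wb"))
print(get_state())
E
```

```text
scene [[432.45388448289145, 0.0, 242.86972969653198], [0.0, 432.45388448289145, 195.55186672829802], [0.0, 0.0, 1.0]] [[0.4464, 0.6233, -0.6421, 1.138], [0.8948, -0.3198, 0.3116, -0.6148], [-0.0111, -0.7136, -0.7005, 0.8465], [0.0, 0.0, 0.0, 1.0]]
top [[465.98617337824646, 0.0, 259.50660509280704], [0.0, 465.98617337824646, 191.64977131635382], [0.0, 0.0, 1.0]] [[-0.1279, -0.9635, 0.2353, 0.2374], [-0.9918, 0.1259, -0.0232, -0.2703], [-0.0073, -0.2363, -0.9716, 1.1187], [0.0, 0.0, 0.0, 1.0]]
{'time_s': 0.1, 'q': array([-1.30400703e+00,  2.87133100e-01,  1.57806268e+00,  5.29523595e-05,
        1.27859551e+00, -1.50008058e-01]), 'qd': array([-0.00111856, -0.00232604, -0.00446296,  0.00265345, -0.00089965,
       -0.00097447]), 'joint_efforts': array([ 1.46173712e-03, -4.07293332e+01, -2.93698150e+01, -1.16504184e-04,
        3.37529003e-03,  3.86072614e-06]), 'tcp_pos': array([ 0.27313562, -0.61660877,  0.23003077]), 'ee_rot': array([-1.09892314e-03,  9.78364464e-01,  2.06885877e-01, -3.88510447e-05]), 'contact_force': array([-0.24916604, -0.07645556, -0.46749189]), 'torque': array([ 0.00274186, -0.03072766,  0.00144259]), 'grip_force': 0.0, 'width': 0.9951711956585596}
```

View pics/scene0.png

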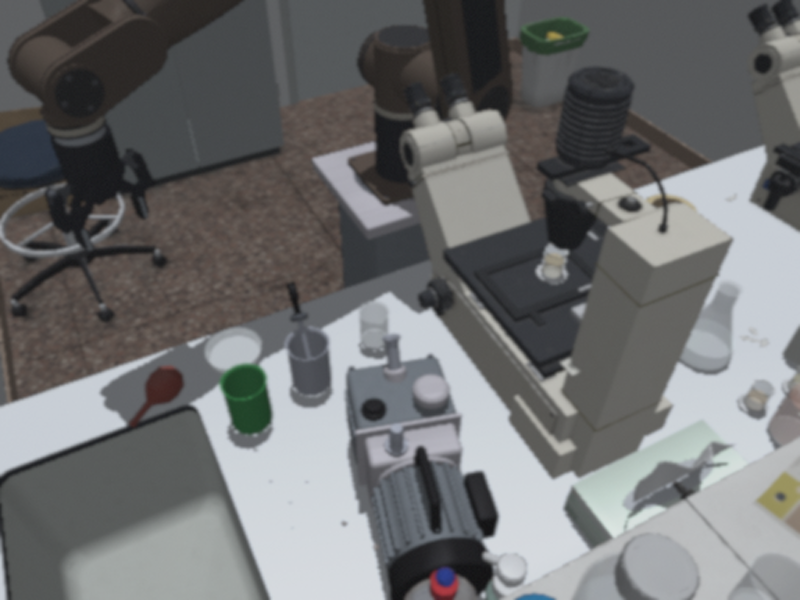

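View pics/top0.png

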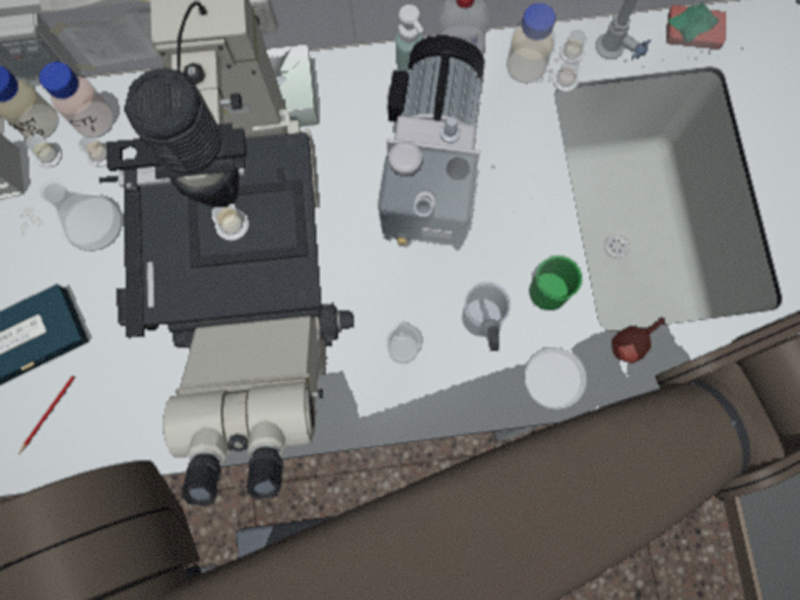

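Two beaker-shaped things are in view. The steel grey one is at top (486,310) / scene (309,362), and the green one is at top (555,282) / scene (246,400). The grey one fits: it is plain steel and the rod with the black handle leans in it. I'll confirm in enlarged crops.

```bash
python3 - <<'E'
import cv2,numpy as np,pickle
d=pickle.load(open("d0.pkl","rb"))
def crop(n,c,r,w,h,k,f):
    im=d[n]["color"][r:r+h,c:c+w,::-1];cv2.imwrite(f,cv2.resize(im,None,fx=k,fy=k,interpolation=cv2.INTER_CUBIC))
crop("top",230,105,130,130,4.6,"a.png")
crop("scene",135,175,160,120,5,"pics/c_scene.png")
crop("top",235,115,160,120,5,"pics/c_top.png")
E
```

```text
(no output)
```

View pics/c_scene.png

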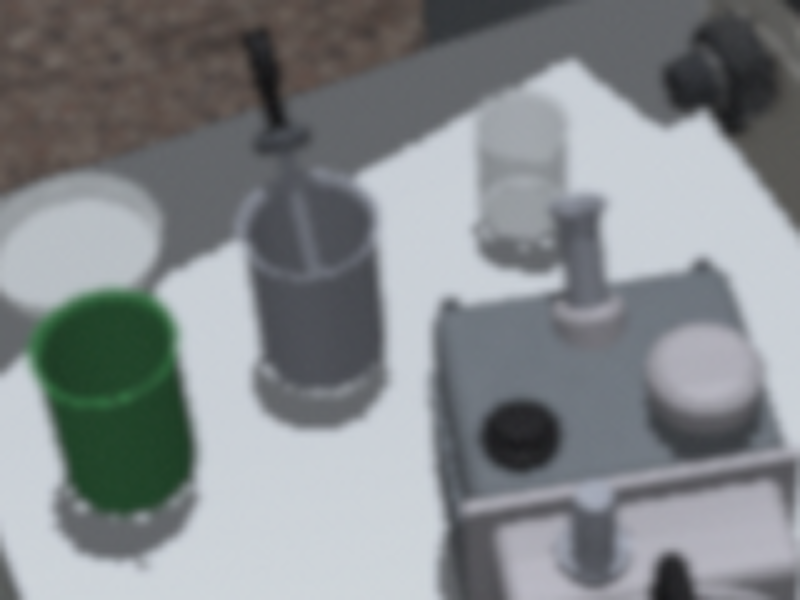

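View pics/c_top.png

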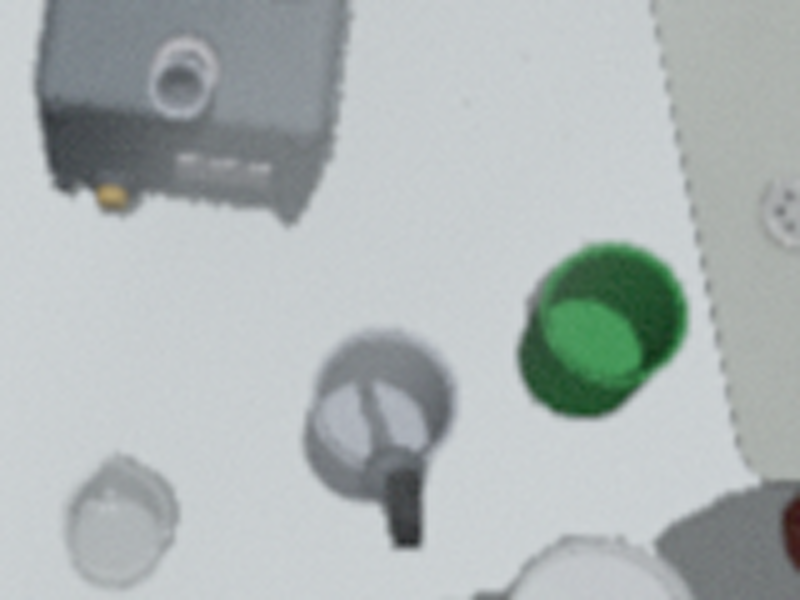

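The crops confirm it: the grey beaker at scene crop (309,280) / top crop (380,415) holds the rod, while the green one is empty. The handle centre is at scene crop (266,78) / top crop (405,508). The collar is at (281,138) / (394,463). The guide mouth is at (580,207) / (181,85).

```bash
cat > h.py <<'E'
import numpy as np,pickle
from scipy.optimize import least_squares
from scipy.spatial.transform import Rotation as R
d=pickle.load(open("d0.pkl","rb"))
def raw(n,p): return np.array({"scene":(135,175),"top":(235,115)}[n])+(np.array(p)+.5)/5-.5
def proj(n,X):
    s=d[n];c=s["T"][:3,:3].T@(np.asarray(X)-s["T"][:3,3]);p=s["mtx"]@c;return p[:2]/p[2]
def tri(ps,pt):
    f=lambda X:np.r_[proj("scene",X)-raw("scene",ps),proj("top",X)-raw("top",pt)]
    r=least_squares(f,[.5,-.3,.1]);return r.x,r.fun
E
python3 - <<'E'
from h import *
np.set_printoptions(precision=4,suppress=True)
for n,a,b in [("handle",(266,78),(405,508)),("collar",(281,138),(394,463)),("mouth",(580,206),(181,85)),("rim",(309,222),(386,403)),("glassrim",(522,122),(122,500)),("cap",(704,362),(0,0))][:5]:
    print(n,*tri(a,b))
# rod fit
def obs(p):
    C=p[:3];l=np.radians(33);z=np.array([-np.sin(l)*np.cos(p[3]),-np.sin(l)*np.sin(p[3]),np.cos(l)])
    r=[]
    for t,a,b in[(.0245,(274,122),(402,470)),(.0595,(258,32),(407,547)),(.042,(266,78),(405,508)),(.005,(281,138),(394,463))]:
        X=C+t*z; r+=list(proj("scene",X)-raw("scene",a))+list(proj("top",X)-raw("top",b))
    r.append((p[3])*0); return np.array(r)
s=least_squares(obs,[.45,-.4,.12,0]);p=s.x
l=np.radians(33);z=np.array([-np.sin(l)*np.cos(p[3]),-np.sin(l)*np.sin(p[3]),np.cos(l)])
print("fit",p,s.fun.round(2)); print("handle",p[:3]+.042*z,"tip",p[:3]-.12*z,z)
# free direction
def o2(p):
    z=p[3:]/np.linalg.norm(p[3:]);r=[]
    for t,a,b in[(.0245,(274,122),(402,470)),(.0595,(258,32),(407,547)),(.042,(266,78),(405,508)),(.005,(281,138),(394,463))]:
        X=p[:3]+t*z; r+=list(proj("scene",X)-raw("scene",a))+list(proj("top",X)-raw("top",b))
    return np.array(r)
s=least_squares(o2,np.r_[p[:3],z]);z=s.x[3:]/np.linalg.norm(s.x[3:]);print("free",s.x[:3],z,np.degrees(np.arccos(z[2])),s.fun.round(2))
E
```

```text
handle [ 0.4068 -0.4063  0.1323] [-0.0431  0.0017 -0.038  -0.0074]
collar [ 0.4301 -0.4083  0.1135] [ 0.5254 -0.0227  0.4752  0.0948]
mouth [ 0.5915 -0.3329  0.1835] [-0.1997  0.0237 -0.1979 -0.0548]
rim [ 0.4634 -0.4113  0.088 ] [-0.0737  0.0036 -0.069  -0.0142]
glassrim [ 0.4371 -0.2865  0.0749] [-0.3015  0.0319 -0.2643 -0.0696]
fit [ 0.4301 -0.4091  0.1003 -0.1392] [-0.01 -2.59 -0.29  3.97  0.11  1.3   0.36 -5.23  0.06 -0.82 -0.08 -0.58
  0.29  1.98  0.43  2.09 -0.  ]
handle [ 0.4074 -0.4059  0.1355] tip [ 0.4948 -0.4182 -0.0004] [-0.5394  0.0756  0.8387]
free [ 0.4387 -0.4105  0.1086] [-0.7978  0.1175  0.5914] 53.74471060976435 [ 0.1  -2.62 -0.17  2.75 -0.21  1.41  0.02 -1.48 -0.06 -0.82 -0.18  0.66
  0.67  2.01  0.79 -1.83]
```

```bash
python3 - <<'E'
import cv2,numpy as np
from h import *
a=d["scene"]["color"][175:215,175:215,::-1];b=d["top"]["color"][195:235,295:335,::-1]
im=np.hstack([cv2.resize(x,(400,400),interpolation=cv2.INTER_LANCZOS4) for x in(a,b)])
im=cv2.convertScaleAbs(im,alpha=1.5,beta=20)
cv2.imwrite("pics/hz.png",im)
E
```

```text
(no output)
```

View pics/hz.png

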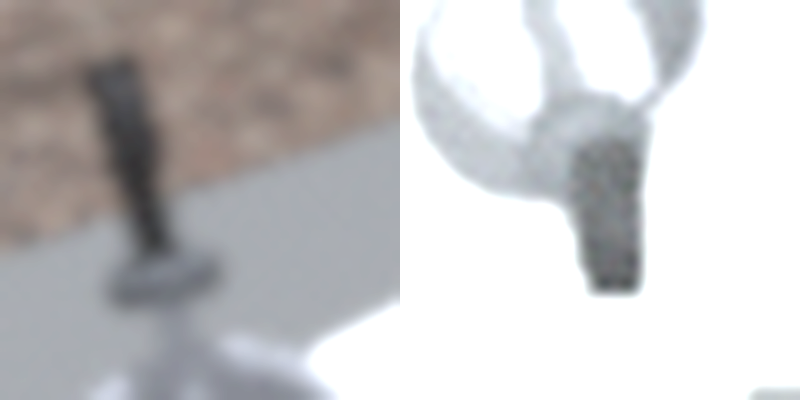

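```bash
python3 - <<'E'
from h import *
np.set_printoptions(precision=4,suppress=True)
def ray(n,px,z):
    s=d[n];v=s["T"][:3,:3]@np.linalg.inv(s["mtx"])@[*px,1];o=s["T"][:3,3];return o+v*(z-o[2])/v[2]
l=np.radians(33)
for z in(.132,.136,.140):
    H=ray("top",(315.45,215.85),z)
    for yaw in(-.15,-.05):
        ax=np.array([-np.sin(l)*np.cos(yaw),-np.sin(l)*np.sin(yaw),np.cos(l)])
        C=H-.042*ax; u=np.cross([-np.sin(yaw),np.cos(yaw),0],ax)
        th=np.linspace(0,2*np.pi,73)
        y=np.array([-np.sin(yaw),np.cos(yaw),0])
        P=np.array([H+.0175*(np.cos(t)*ax+np.sin(t)*u)+k*.0055*y for t in th for k in(-1,1)])
        S=np.array([proj("scene",p) for p in P]);T=np.array([proj("top",p) for p in P])
        S=(S-[175,175]+.5)*10;T=(T-[295,195]+.5)*10+[400,0]
        cc=lambda n,t:(proj(n,C+t*ax)+.5-([175,175] if n=="scene" else [295,195]))*10+([0,0] if n=="scene" else [400,0])
        print(z,yaw,"H",H,"tip",C-.12*ax,"\n disc S",S.min(0),S.max(0),"T",T.min(0),T.max(0),"ctr",(proj("scene",H)-174.5)*10,"collar top S",cc("scene",.01),"bot",cc("scene",0),"T top",cc("top",.01))
E
```

```text
0.132 -0.15 H [ 0.4076 -0.4062  0.132 ] tip [ 0.4948 -0.4194 -0.0039] 
 disc S [94.1833 83.6135] [174.7099 236.4639] T [575.5585 131.5859] [644.6317 295.5582] ctr [134.2657 160.0139] collar top S [161.4258 287.937 ] bot [169.8394 327.5649] T top [595.7371 158.6087]
0.132 -0.05 H [ 0.4076 -0.4062  0.132 ] tip [ 0.4957 -0.4106 -0.0039] 
 disc S [88.2848 83.3626] [180.7716 236.6877] T [572.1739 130.3292] [647.9692 296.813 ] ctr [134.2657 160.0139] collar top S [168.4007 286.0539] bot [178.9694 325.0774] T top [587.8743 158.8377]
0.136 -0.15 H [ 0.4069 -0.4056  0.136 ] tip [ 0.4941 -0.4188  0.0001] 
 disc S [93.5257 68.8514] [174.2178 222.0162] T [575.4227 131.2526] [644.7773 295.8929] ctr [133.6905 145.409 ] collar top S [160.9116 273.6986] bot [169.3439 313.4393] T top [595.6827 158.3918]
0.136 -0.05 H [ 0.4069 -0.4056  0.136 ] tip [ 0.495  -0.41    0.0001] 
 disc S [87.616  68.5802] [180.2922 222.2394] T [572.0241 129.9908] [648.1282 297.1528] ctr [133.6905 145.409 ] collar top S [167.9014 271.8173] bot [178.4933 310.9541] T top [587.7888 158.6217]
0.14 -0.15 H [ 0.4062 -0.4051  0.14  ] tip [ 0.4934 -0.4183  0.0041] 
 disc S [92.8652 54.0267] [173.7237 207.5071] T [575.2858 130.9165] [644.924  296.2302] ctr [133.1128 130.742 ] collar top S [160.3952 259.4   ] bot [168.8464 299.2541] T top [595.6279 158.1732]
0.14 -0.05 H [ 0.4062 -0.4051  0.14  ] tip [ 0.4943 -0.4095  0.0041] 
 disc S [86.9443 53.735 ] [179.8108 207.7298] T [571.8731 129.6495] [648.2885 297.4953] ctr [133.1128 130.742 ] collar top S [167.4    257.5207] bot [178.0153 296.7714] T top [587.7027 158.404 ]
```

```bash
python3 - <<'E'
from h import *
np.set_printoptions(precision=4,suppress=True)
def ray(n,px,z):
    s=d[n];v=s["T"][:3,:3]@np.linalg.inv(s["mtx"])@[*px,1];o=s["T"][:3,3];return o+v*(z-o[2])/v[2]
FL=ray("top",raw("top",(42,97)),.14);FR=ray("top",raw("top",(330,132)),.14)
print("top front",FL,FR,np.linalg.norm(FL-FR))
FLs=ray("scene",raw("scene",(703,262)),.14);FRs=ray("scene",raw("scene",(448,300)),.14);BRs=ray("scene",raw("scene",(458,500)),.14)
print("scene front",FLs,FRs,np.linalg.norm(FLs-FRs),BRs,np.linalg.norm(BRs-FRs))
for v in(FL-FR,FLs-FRs): print("yaw",np.degrees(np.arctan2(-v[0],v[1])))
v=BRs-FRs;print("yaw side",np.degrees(np.arctan2(v[1],v[0])))
print("tube base",*tri((588,318),(185,68)))
H=np.array([.4063,-.405,.139]);l=np.radians(33)
for yaw in(-.2,-.15,-.1,-.05,0):
    ax=np.array([-np.sin(l)*np.cos(yaw),-np.sin(l)*np.sin(yaw),np.cos(l)])
    print(yaw,[(((proj("top",H-t*ax)-[235,115]+.5)*5).round(0),((proj("scene",H-t*ax)-[135,175]+.5)*5).round(0)) for t in(.162,.1,.08)])
E
```

```text
top front [ 0.6103 -0.274   0.14  ] [ 0.5772 -0.3988  0.14  ] 0.12907176651725724
scene front [ 0.6095 -0.2816  0.14  ] [ 0.5787 -0.3892  0.14  ] 0.11193549419489253 [ 0.674  -0.4288  0.14  ] 0.10318595054579914
yaw -14.839413600410836
yaw -15.957459699925153
yaw side -22.565831983534153
tube base [ 0.6152 -0.3398  0.1402] [ 0.3637 -0.0429  0.3724  0.1028]
-0.2 [(array([382., 382.]), array([325., 386.])), (array([390., 426.]), array([304., 266.])), (array([392., 441.]), array([296., 227.]))]
-0.15 [(array([373., 382.]), array([334., 384.])), (array([384., 426.]), array([309., 265.])), (array([388., 441.]), array([301., 226.]))]
-0.1 [(array([364., 382.]), array([343., 381.])), (array([378., 426.]), array([314., 264.])), (array([383., 441.]), array([305., 225.]))]
-0.05 [(array([355., 383.]), array([351., 379.])), (array([372., 426.]), array([320., 262.])), (array([378., 441.]), array([309., 224.]))]
0 [(array([346., 383.]), array([360., 376.])), (array([366., 427.]), array([325., 260.])), (array([374., 442.]), array([314., 222.]))]
```

```bash
cat >> h.py <<'E'
def toolR(yaw,a):
    f=np.array([np.cos(yaw),np.sin(yaw),0]);u=np.array([0,0,1.]);a=np.radians(a)
    z=np.sin(a)*f-np.cos(a)*u;y=np.array([np.sin(yaw),-np.cos(yaw),0]);return np.c_[np.cross(y,z),y,z]
def cur(s):
    q=s["ee_rot"];return s["tcp_pos"],R.from_quat(q[[1,2,3,0]]).as_matrix()
def row(s,tcp,Rt):
    p,Rc=cur(s);return np.r_[Rc.T@(tcp-p)/.04,np.degrees(R.from_matrix(Rc.T@Rt).as_rotvec())/5].round(2)
E
python3 - <<'E'
from h import *
from cell import *
s=get_state();Rt=toolR(-.1,-14);H=np.array([.4063,-.405,.139])
print(Rt.round(3));print(row(s,H+Rt[:,2]*(.019-.09),Rt).tolist())
E
```

```text
[[ 0.965 -0.1   -0.241]
 [-0.097 -0.995  0.024]
 [-0.242  0.    -0.97 ]]
[5.56, -3.28, 0.56, 0.7, -2.74, 5.9]
```

Call:
drive_tool([
  [[2.8,-1.6,0.3,0.35,-1.4,3.0,-1],[5.56,-3.28,0.56,0.7,-2.74,5.9,-1],[5.56,-3.28,0.56,0.7,-2.74,5.9,-1],[5.56,-3.28,0.56,0.7,-2.74,5.9,-1],[5.56,-3.28,0.56,0.7,-2.74,5.9,-1],[5.56,-3.28,0.56,0.7,-2.74,5.9,-1],[5.56,-3.28,0.56,0.7,-2.74,5.9,-1],[5.56,-3.28,0.56,0.7,-2.74,5.9,-1],[5.56,-3.28,0.56,0.7,-2.74,5.9,-1],[5.56,-3.28,0.56,0.7,-2.74,5.9,-1],[5.56,-3.28,0.56,0.7,-2.74,5.9,-1],[5.56,-3.28,0.56,0.7,-2.74,5.9,-1]],
])

```text
time_s: 1.1
tcp_pos: [0.4227, -0.4084, 0.2091]
ee_rot: [-0.005, 0.991, -0.051, -0.122]
contact_force: [-0.7, -0.3, -0.1]
width: 1.0
grip_force: 0.0
```

```bash
python3 - <<'E'
from h import *
from cell import *
import cv2
s=get_state();Rt=toolR(-.1,-14);H=np.array([.4063,-.405,.139])
print(s["time_s"],s["q"].round(2),s["tcp_pos"],row(s,H+Rt[:,2]*(.019-.09),Rt).tolist(),row(s,H+Rt[:,2]*.019,Rt).tolist())
a=snapshot("scene")["color"][150:260,150:260,::-1];b=snapshot("top")["color"][150:260,260:370,::-1]
cv2.imwrite("pics/pre.png",np.hstack([cv2.resize(x,(400,400),interpolation=cv2.INTER_CUBIC) for x in(a,b)]))
E
```

```text
1.1 [-0.87  0.23  1.7  -0.17  1.39  0.85] [ 0.42265502 -0.40842983  0.20905927] [0.02, -0.04, 0.02, 0.02, -0.0, -0.03] [0.02, -0.05, 2.27, 0.02, -0.0, -0.03]
```

View pics/pre.png

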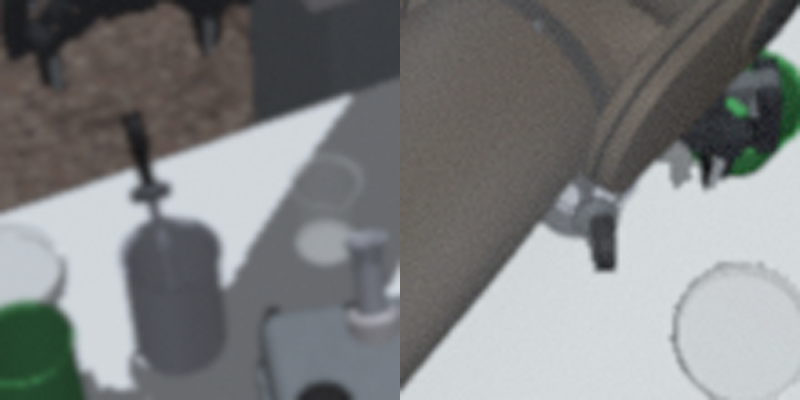

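```bash
python3 - <<'E'
from h import *
from cell import *
s=get_state();p,Rc=cur(s)
t=snapshot("top");print(np.abs(t["T"]-d["top"]["T"]).max())
for n,o in(("scene",(150,150)),("top",(260,150))):
    for k in(-.042,0,.042): print(n,((proj(n,p+k*Rc[:,1]-.013*Rc[:,2])-o+.5)/110*400+([400,0] if n=="top" else [0,0])).round())
E
```

```text
0.0
scene [198.  47.]
scene [132.  63.]
scene [65. 79.]
top [543. 179.]
top [620. 177.]
top [698. 175.]
```

The open fingers straddle the handle: in scene they are at (50,80) and (205,50), with the handle at (135,140). Descending and closing now.

Call:
drive_tool([
  [[0.02,-0.05,0.8,0,0,0,-1],[0.02,-0.05,1.5,0,0,0,-1],[0.02,-0.05,2.0,0,0,0,-1],[0.02,-0.05,2.27,0,0,0,-1],[0.02,-0.05,2.27,0,0,0,-1],[0.02,-0.05,2.27,0,0,0,-0.2],[0.02,-0.05,2.27,0,0,0,0.2],[0.02,-0.05,2.27,0,0,0,0.4],[0.02,-0.05,2.27,0,0,0,0.6],[0.02,-0.05,2.27,0,0,0,0.7],[0.02,-0.05,2.27,0,0,0,1],[0.02,-0.05,2.27,0,0,0,1],[0.02,-0.05,2.27,0,0,0,1],[0.02,-0.05,2.27,0,0,0,1],[0.02,-0.05,2.27,0,0,0,1],[0.02,-0.05,2.27,0,0,0,1]],
])

```text
time_s: 2.58
tcp_pos: [0.4029, -0.4036, 0.1211]
ee_rot: [-0.005, 0.991, -0.05, -0.121]
contact_force: [1.0, -0.1, 2.9]
width: 0.119
grip_force: 59.1
```

```bash
python3 - <<'E'
from h import *
from cell import *
p,Rc=cur(get_state());f=np.array([np.cos(-.1),np.sin(-.1),0]);u=np.array([0,0,1.])
ax=-.545*f+.839*u
print((Rc.T@ax*.025/.04).round(2),(Rc.T@(ax*.025+u*.1)/.04).round(2))
E
```

```text
[-0.46  0.   -0.43] [-1.06  0.01 -2.85]
```

Call:
drive_tool([
  [[-0.15,0,-0.14,0,0,0,1],[-0.3,0,-0.28,0,0,0,1],[-0.46,0,-0.43,0,0,0,1],[-0.46,0,-0.43,0,0,0,1]],
])

```text
time_s: 2.92
tcp_pos: [0.3887, -0.4024, 0.1437]
ee_rot: [-0.004, 0.991, -0.05, -0.121]
contact_force: [0.2, -1.0, -0.5]
width: 0.118
grip_force: 58.7
```

Call:
drive_tool([
  [[-0.1,0,-0.4,0,0,0,1],[-0.2,0,-0.8,0,0,0,1],[-0.3,0,-1.2,0,0,0,1],[-0.4,0,-1.6,0,0,0,1],[-0.5,0,-2.0,0,0,0,1],[-0.6,0,-2.42,0,0,0,1],[-0.7,0,-2.8,0,0,0,1],[-0.7,0,-2.8,0,0,0,1],[-0.7,0,-2.8,0,0,0,1]],
])

```text
time_s: 3.67
tcp_pos: [0.389, -0.4018, 0.2579]
ee_rot: [-0.004, 0.991, -0.05, -0.121]
contact_force: [-0.4, -0.9, -0.5]
width: 0.12
grip_force: 58.7
```

```bash
python3 - <<'E'
from h import *
from cell import *
import cv2
s=get_state();print(s["time_s"],s["tcp_pos"],s["contact_force"],s["width"],s["q"].round(2))
D={n:snapshot(n) for n in("scene","top")};pickle.dump((D,s),open("d1.pkl","wb"))
a=D["scene"]["color"][110:260,140:290,::-1];b=D["top"]["color"][110:260,235:385,::-1]
cv2.imwrite("pics/lift.png",np.hstack([cv2.resize(x,(400,400),interpolation=cv2.INTER_CUBIC) for x in(a,b)]))
E
```

```text
3.6667 [ 0.38896026 -0.4017848   0.25788592] [-0.42635641 -0.93773052 -0.54705847] 0.11986177302992986 [-0.9   0.12  1.73 -0.18  1.46  0.8 ]
```

View pics/lift.png

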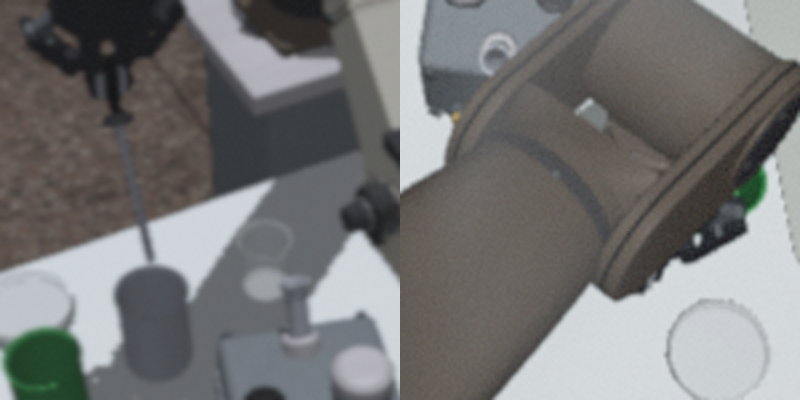

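```bash
cat >> h.py <<'E'
def rod(p,Rc,delta=47,dz=0.,dx=0.):
    "handle, axis(+z to handle), from tcp pose"
    a=np.radians(delta);ax=-(np.cos(a)*Rc[:,2]+np.sin(a)*Rc[:,0])
    H=p-.019*Rc[:,2]+dx*Rc[:,0]+dz*Rc[:,2];return H,ax
E
python3 - <<'E'
from h import *
D,s=pickle.load(open("d1.pkl","rb"))
p,Rc=cur(s)
for dl in(44,47,50):
    H,ax=rod(p,Rc,dl);print(dl,H,ax,[((proj("scene",H-t*ax)-(140,110)+.5)/.375).round(1) for t in(.032,.042,.162)])
print(((proj("scene",[.5915,-.333,.185])-(140,110)+.5)/.375))
E
```

```text
44 [ 0.39351236 -0.40218239  0.27632827] [-0.4984681   0.05320193  0.86527401] [array([118.4, 114.6]), array([121.1, 126.3]), array([152. , 262.2])]
47 [ 0.39351236 -0.40218239  0.27632827] [-0.5428501   0.05758887  0.83785278] [array([118.8, 114.8]), array([121.6, 126.6]), array([154. , 264.2])]
50 [ 0.39351236 -0.40218239  0.27632827] [-0.58574419  0.06181796  0.80813507] [array([119.1, 114.8]), array([122. , 126.7]), array([155.9, 265.9])]
[295.56062616 282.29719794]
```

```bash
python3 - <<'E'
from h import *
from cell import *
np.set_printoptions(precision=3,suppress=True)
k=1.5625
for a,b in(((425,97),(264,475)),((458,85),(202,485)),((502,120),(300,400))):
    f=lambda X:np.r_[proj("scene",X)-np.array(a)/k,proj("top",X)-np.array(b)/k]
    print(least_squares(f,[.3,-.1,.3]).x)
s=get_state();yaw=-.27;Rt=toolR(yaw,-17);zg=np.array([-.5*np.cos(yaw),-.5*np.sin(yaw),.866]);M=np.array([.5915,-.333,.185])
for ex in(.06,.02):
    H=M+(ex+.162)*zg;print(H,H+.019*Rt[:,2],row(s,H+.019*Rt[:,2],Rt).tolist())
p,Rc=cur(s);print(Rc.T@[0,0,.08/.04])
E
```

```text
[ 0.261 -0.112  0.323]
[ 0.258 -0.047  0.327]
[ 0.355 -0.118  0.313]
[ 0.485 -0.303  0.377] [ 0.479 -0.302  0.359] [1.32, -2.69, -3.0, 0.52, -0.58, 1.87]
[ 0.504 -0.309  0.343] [ 0.498 -0.307  0.324] [2.01, -2.61, -2.28, 0.52, -0.58, 1.87]
[-0.486  0.001 -1.94 ]
```

Call:
drive_tool([
  [[-0.25,0,-1.0,0,0,0,1],[-0.45,0,-1.9,0.1,-0.1,0.4,1],[-0.2,-0.6,-2.3,0.2,-0.3,0.9,1],[0.3,-1.4,-2.6,0.4,-0.5,1.5,1],[0.9,-2.1,-2.9,0.52,-0.58,1.87,1],[1.32,-2.69,-3.0,0.52,-0.58,1.87,1],[1.32,-2.69,-3.0,0.52,-0.58,1.87,1],[1.32,-2.69,-3.0,0.52,-0.58,1.87,1],[1.32,-2.69,-3.0,0.52,-0.58,1.87,1]],
])

```text
time_s: 4.52
tcp_pos: [0.4791, -0.3024, 0.359]
ee_rot: [-0.019, 0.98, -0.133, -0.147]
contact_force: [-0.4, 0.0, -0.1]
width: 0.122
grip_force: 58.7
```

```bash
python3 - <<'E'
from h import *
from cell import *
import cv2
np.set_printoptions(precision=3,suppress=True)
s=get_state();yaw=-.27;Rt=toolR(yaw,-17);zg=np.array([-.5*np.cos(yaw),-.5*np.sin(yaw),.866]);M=np.array([.5915,-.333,.185])
for ex in(.06,.015):
    H=M+(ex+.162)*zg;print(row(s,H+.019*Rt[:,2],Rt).tolist())
print(s["time_s"],s["q"],s["contact_force"])
p,Rc=cur(s);H,ax=rod(p,Rc)
D={n:snapshot(n) for n in("scene","top")}
for n,o in(("scene",(200,150)),("top",(240,90))):
    off=[0,0] if n=="scene" else [400,0]
    print(n,[((proj(n,X)-o+.5)*5+off).round(0) for X in(H-.032*ax,H-.042*ax,H-.162*ax,M,M-.05*zg)])
a=D["scene"]["color"][150:230,200:280,::-1];b=D["top"]["color"][90:170,240:320,::-1]
cv2.imwrite("pics/pregd.png",np.hstack([cv2.resize(x,(400,400),interpolation=cv2.INTER_CUBIC) for x in(a,b)]))
E
```

```text
[-0.0, -0.01, -0.0, 0.01, 0.01, 0.0]
[0.82, -0.01, 0.77, 0.01, 0.01, 0.0]
4.5167 [-0.689  0.14   1.538 -0.122  1.735  1.148] [-0.432  0.018 -0.078]
scene [array([ 204., -127.]), array([ 207., -102.]), array([238., 191.]), array([254., 329.]), array([266., 441.])]
top [array([528., 292.]), array([530., 287.]), array([549., 232.]), array([556., 209.]), array([562., 192.])]
```

View pics/pregd.png

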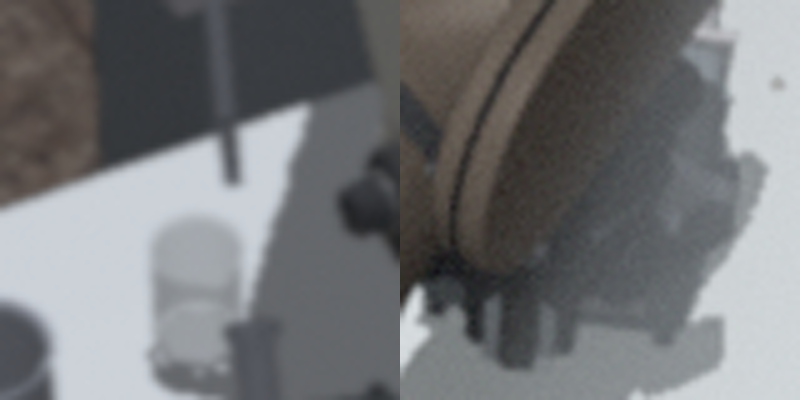

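```bash
python3 - <<'E'
from h import *
from cell import *
np.set_printoptions(precision=3,suppress=True)
s=get_state();yaw=-.27;Rt=toolR(yaw,-14);zg=np.array([-.5*np.cos(yaw),-.5*np.sin(yaw),.866]);M=np.array([.5915,-.333,.185])
p,Rc=cur(s)
for dl in(42,44,46):
    H,ax=rod(p,Rc,dl);print(dl,[((proj("scene",X)-(200,150)+.5)*5).round(0) for X in(H-.087*ax,H-.162*ax)])
H=M+(.01+.162)*zg;print(row(s,H+.019*Rt[:,2],Rt).tolist())
E
```

```text
42 [array([214.,   6.]), array([230., 181.])]
44 [array([215.,   7.]), array([232., 185.])]
46 [array([216.,   8.]), array([235., 188.])]
[0.95, -0.03, 0.87, 0.01, 0.59, -0.02]
```

The scene crop shows the tip at (233,184), the rod crossing (216,5), and the guide mouth near (253,325). That fits a rod-to-tool angle of 44°, so I'll use it.

Call:
drive_tool([
  [[0.3,-0.01,0.27,0,0.2,0,1],[0.6,-0.02,0.55,0,0.4,0,1],[0.95,-0.03,0.87,0,0.6,0,1],[0.95,-0.03,0.87,0,0.6,0,1],[0.95,-0.03,0.87,0,0.6,0,1]],
])

```text
time_s: 5.03
tcp_pos: [0.504, -0.3087, 0.3151]
ee_rot: [-0.016, 0.983, -0.134, -0.121]
contact_force: [0.1, 0.3, -0.5]
width: 0.113
grip_force: 58.8
```

```bash
python3 - <<'E'
from h import *
from cell import *
import cv2
np.set_printoptions(precision=3,suppress=True)
s=get_state();yaw=-.27;Rt=toolR(yaw,-14);zg=np.array([-.5*np.cos(yaw),-.5*np.sin(yaw),.866]);M=np.array([.5915,-.333,.185])
p,Rc=cur(s);H,ax=rod(p,Rc,44)
print(p,(H-.162*ax-M),ax,zg,s["contact_force"])
print([((proj("scene",X)-(220,175)+.5)*8).round(0) for X in(H-.13*ax,H-.162*ax,M,M-.03*zg)])
a=snapshot("scene")["color"][175:235,220:290,::-1]
cv2.imwrite("pics/near.png",cv2.resize(a,None,fx=8,fy=8,interpolation=cv2.INTER_CUBIC))
E
```

```text
[ 0.504 -0.309  0.315] [-0.005  0.001  0.008] [-0.48   0.134  0.867] [-0.482  0.133  0.866] [ 0.083  0.323 -0.529]
[array([230., 173.]), array([242., 291.]), array([247., 327.]), array([258., 435.])]
```

View pics/near.png

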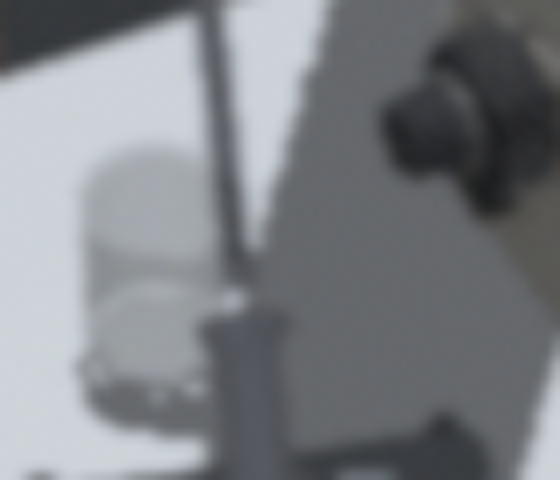

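The tip is at (241,282), over the lip centred at about (244,322), and the gap closes along the axis. Inserting gently.

Call:
drive_tool([
  [[0.09,0,0.09,0,0,0,1],[0.17,0,0.18,0,0,0,1],[0.26,0,0.27,0,0,0,1],[0.35,0,0.36,0,0,0,1],[0.35,0,0.36,0,0,0,1]],
])

```text
time_s: 5.5
tcp_pos: [0.5129, -0.3111, 0.3061]
ee_rot: [-0.014, 0.983, -0.134, -0.122]
contact_force: [-11.9, 4.3, 17.6]
width: 0.123
grip_force: 60.9
```

```bash
python3 - <<'E'
from h import *
from cell import *
import cv2
np.set_printoptions(precision=4,suppress=True)
s=get_state();yaw=-.27;zg=np.array([-.5*np.cos(yaw),-.5*np.sin(yaw),.866]);M=np.array([.5915,-.333,.185])
xg=np.array([.866*np.cos(yaw),.866*np.sin(yaw),.5]);yg=np.cross(zg,xg)
p,Rc=cur(s);H,ax=rod(p,Rc,44);T=H-.162*ax
print("tip rel guide",(T-M)@np.c_[xg,yg,zg],s["contact_force"]@np.c_[xg,yg,zg],s["torque"])
sc=snapshot("scene")
def circ(im,n,o,k,C,r,col):
    pts=np.array([(proj(n,C+r*(np.cos(t)*xg+np.sin(t)*yg))-o+.5)*k for t in np.linspace(0,6.28,12,endpoint=False)])
    for q in pts.round().astype(int): cv2.circle(im,tuple(int(v) for v in q),1,col,-1)
a=cv2.resize(d["top"]["color"][115:155,250:290,::-1],(400,400),interpolation=cv2.INTER_CUBIC)
b=cv2.resize(d["scene"]["color"][205:245,230:270,::-1],(400,400),interpolation=cv2.INTER_CUBIC)
c=cv2.resize(sc["color"][175:205+10,225:265,::-1],(400,400),interpolation=cv2.INTER_CUBIC)
circ(a,"top",(250,115),10,M,.0135,(0,0,255));circ(b,"scene",(230,205),10,M,.0135,(0,0,255))
cv2.imwrite("pics/last.png",cv2.resize(np.hstack([a,b]),(800,400)))
cv2.imwrite("c.png",c);pickle.dump(sc,open("d2.pkl","wb"))
c2=cv2.resize(sc["color"][195:225,230:270,::-1],(266,200),interpolation=cv2.INTER_CUBIC)
im=np.zeros((600,800,3),np.uint8);im[:400]=np.hstack([a,b]);im[400:,:266]=c2
cv2.imwrite("pics/last.png",im)
E
```

```text
tip rel guide [ 0.0027 -0.0005 -0.0027] [-2.1223  0.9833 21.497 ] [ 0.8976  2.2626 -0.0142]
```

View pics/last.png

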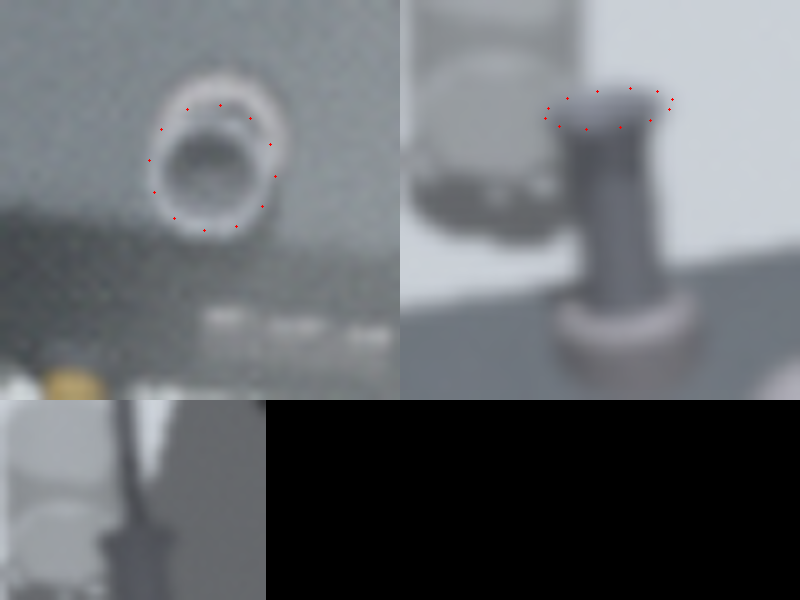

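The tip stands on the far (+x) side of the flare, and the lip in the top crop lies about 1–2 mm nearer the robot than assumed. I'll back off, shift toward the robot and retry.

Call:
drive_tool([
  [[-0.17,0,-0.18,0,0,0,1],[-0.3,0,-0.31,0,0,0,1],[-0.3,0,-0.31,0,0,0,1],[-0.3,0,-0.31,0,0,0,1]],
])

```text
time_s: 5.88
tcp_pos: [0.5067, -0.3087, 0.3139]
ee_rot: [-0.015, 0.984, -0.134, -0.119]
contact_force: [-0.2, -0.9, -0.3]
width: 0.121
grip_force: 58.7
```

```bash
cat >> h.py <<'E'
yaw=-.27;zg=np.array([-.5*np.cos(yaw),-.5*np.sin(yaw),.866]);M=np.array([.5915,-.333,.185])
xg=np.array([.866*np.cos(yaw),.866*np.sin(yaw),.5]);yg=np.cross(zg,xg);G=np.c_[xg,yg,zg]
def rep(s,delta=44):
    p,Rc=cur(s);H,ax=rod(p,Rc,delta);print("tip",((H-.162*ax-M)@G*1e3).round(1),"org",((H-.042*ax-M)@G*1e3).round(1),"F",(s["contact_force"]@G).round(1),"ax",(ax@G).round(3),"t",s["time_s"],"q",s["q"].round(2))
    print("tool<-guide per mm /40:",(Rc.T@G/40).round(4).tolist())
E
python3 - <<'E'
from h import *
from cell import *
import cv2
rep(get_state())
sc=snapshot("scene")
p,Rc=cur(get_state());H,ax=rod(p,Rc,44)
# rod centreline cols by darkness on background for rows above the tip
g=cv2.cvtColor(sc["color"],cv2.COLOR_RGB2GRAY).astype(float);b=cv2.cvtColor(d["scene"]["color"],cv2.COLOR_RGB2GRAY).astype(float)
for t in(.11,.12,.13,.14,.15):
    u,v=proj("scene",H-t*ax);r=int(round(v));c=np.arange(int(u)-8,int(u)+9);w=np.clip(b[r,c]-g[r,c],0,None);w[w<15]=0
    print(t,u.round(2),r,(w@c/w.sum()).round(2) if w.sum() else None)
E
```

```text
tip [1.8 0.6 7.5] org [  1.4   0.8 127.5] F [-0.2 -0.9 -0.3] ax [-0.003  0.002  1.   ] t 5.8833 q [-0.68  0.19  1.56 -0.1   1.62  1.17]
tool<-guide per mm /40: [[0.018, -0.0, -0.0173], [0.0, -0.025, 0.0], [-0.0173, -0.0, -0.018]]
0.11 247.91 188 247.67
0.12 248.4 193 248.76
0.13 248.9 198 251.25
0.14 249.38 202 252.37
0.15 249.87 207 252.44
```

```bash
python3 - <<'E'
from h import *
from cell import *
import cv2
sc=snapshot("scene");g=cv2.cvtColor(sc["color"],cv2.COLOR_RGB2GRAY)
p,Rc=cur(get_state());H,ax=rod(p,Rc,44)
print(proj("scene",H-.162*ax),proj("scene",H-.11*ax))
for r in range(186,220,2): print(r,g[r,240:264].tolist())
E
```

```text
[250.46179828 212.37515089] [247.91661928 188.23949006]
186 [210, 210, 209, 208, 199, 173, 133, 102, 106, 141, 180, 203, 209, 209, 210, 208, 200, 173, 137, 113, 105, 104, 103, 104]
188 [209, 209, 209, 209, 203, 183, 146, 108, 102, 133, 176, 201, 209, 209, 209, 207, 194, 161, 124, 106, 104, 104, 104, 103]
190 [210, 209, 209, 209, 207, 193, 157, 114, 98, 126, 171, 200, 208, 209, 208, 199, 173, 138, 113, 105, 104, 104, 104, 103]
192 [198, 200, 202, 204, 204, 193, 160, 119, 98, 121, 164, 196, 207, 209, 208, 194, 161, 124, 106, 103, 103, 104, 104, 103]
194 [175, 177, 179, 183, 187, 181, 157, 121, 99, 110, 149, 185, 204, 208, 199, 173, 137, 112, 105, 103, 104, 103, 104, 104]
196 [168, 169, 168, 168, 168, 163, 145, 117, 98, 105, 141, 180, 201, 204, 188, 154, 121, 106, 104, 105, 103, 104, 103, 104]
198 [169, 169, 168, 168, 166, 162, 150, 125, 98, 97, 131, 174, 195, 187, 156, 123, 107, 104, 103, 104, 104, 103, 103, 104]
200 [169, 168, 168, 167, 167, 164, 153, 126, 94, 86, 119, 167, 183, 162, 127, 107, 104, 104, 104, 103, 104, 104, 104, 104]
202 [168, 168, 167, 168, 166, 164, 155, 131, 102, 86
[... 329 characters left out ...]
0, 150, 148, 145, 144, 140, 131, 112, 86, 78, 83, 95, 101, 103, 103, 104, 103, 104, 103, 104, 104, 104, 104]
210 [162, 160, 157, 152, 147, 144, 141, 136, 120, 101, 90, 89, 95, 101, 104, 103, 103, 104, 104, 104, 103, 104, 104, 104]
212 [163, 162, 159, 157, 154, 153, 150, 145, 139, 126, 108, 96, 94, 98, 101, 102, 103, 103, 103, 104, 103, 104, 104, 104]
214 [159, 158, 157, 155, 148, 137, 125, 120, 120, 117, 104, 93, 87, 86, 87, 91, 95, 101, 103, 103, 104, 104, 103, 103]
216 [158, 158, 157, 150, 129, 104, 88, 85, 87, 88, 87, 86, 83, 82, 83, 88, 95, 100, 103, 103, 103, 104, 104, 104]
218 [159, 158, 159, 155, 143, 120, 96, 84, 83, 85, 86, 86, 85, 85, 87, 95, 101, 103, 103, 103, 103, 104, 103, 103]
```

Call:
drive_tool([
  [[-0.07,0.015,0.07,0,0,0,1],[-0.07,0.015,0.07,0,0,0,1],[0.0,0.015,0.14,0,0,0,1],[0.07,0.015,0.21,0,0,0,1],[0.14,0.015,0.29,0,0,0,1],[0.2,0.015,0.35,0,0,0,1],[0.2,0.015,0.35,0,0,0,1]],
])

```text
time_s: 6.57
tcp_pos: [0.5105, -0.3103, 0.297]
ee_rot: [-0.016, 0.984, -0.134, -0.121]
contact_force: [-0.8, 0.6, -0.3]
width: 0.118
grip_force: 58.7
```

```bash
python3 - <<'E'
from h import *
from cell import *
rep(get_state())
E
```

```text
tip [-3.7  0.2 -9.3] org [ -3.7   0.3 110.7] F [-0.9  0.4  0.2] ax [0.    0.001 1.   ] t 6.5667 q [-0.68  0.21  1.57 -0.1   1.59  1.17]
tool<-guide per mm /40: [[0.018, 0.0, -0.0174], [0.0, -0.025, 0.0], [-0.0174, -0.0, -0.018]]
```

It entered with no force. Continuing.

Call:
drive_tool([
  [[0.09,0,0.09,0,0,0,1],[0.17,0,0.18,0,0,0,1],[0.26,0,0.27,0,0,0,1],[0.35,0,0.36,0,0,0,1],[0.43,0,0.45,0,0,0,1],[0.43,0,0.45,0,0,0,1]],
])

```text
time_s: 7.07
tcp_pos: [0.5224, -0.3135, 0.2746]
ee_rot: [-0.016, 0.984, -0.134, -0.121]
contact_force: [-1.4, 0.3, -4.1]
width: 0.118
grip_force: 58.3
```

```bash
python3 - <<'E'
from h import *
from cell import *
s=get_state();rep(s);print(s["torque"])
E
```

```text
tip [ -4.2   0.3 -34.9] org [-4.2  0.3 85.1] F [-3.3 -0.1 -2.9] ax [0. 0. 1.] t 7.0667 q [-0.67  0.25  1.56 -0.09  1.56  1.18]
tool<-guide per mm /40: [[0.018, 0.0, -0.0174], [0.0, -0.025, 0.0], [-0.0174, -0.0, -0.018]]
[ 0.14608932  0.69084951 -0.0009393 ]
```

Call:
drive_tool([
  [[0.07,0,0.11,0,0,0,1],[0.16,0,0.2,0,0,0,1],[0.25,0,0.29,0,0,0,1],[0.33,0,0.38,0,0,0,1],[0.42,0,0.47,0,0,0,1],[0.51,0,0.56,0,0,0,1],[0.59,0,0.65,0,0,0,1],[0.59,0,0.65,0,0,0,1]],
])

```text
time_s: 7.73
tcp_pos: [0.5392, -0.3183, 0.2444]
ee_rot: [-0.016, 0.984, -0.134, -0.12]
contact_force: [-1.5, 0.1, -3.5]
width: 0.118
grip_force: 58.5
```

```bash
python3 - <<'E'
from h import *
from cell import *
s=get_state();rep(s);print(s["torque"])
E
```

```text
tip [ -3.8   0.1 -69.7] org [-4.1  0.2 50.3] F [-3.  -0.3 -2.3] ax [-0.003  0.001  1.   ] t 7.7333 q [-0.66  0.3   1.55 -0.09  1.52  1.2 ]
tool<-guide per mm /40: [[0.018, 0.0, -0.0173], [0.0, -0.025, 0.0], [-0.0173, -0.0, -0.018]]
[ 0.07574863  0.48480917 -0.0230565 ]
```

Call:
drive_tool([
  [[0.08,0,0.1,0,0,0,1],[0.17,0,0.19,0,0,0,1],[0.26,0,0.28,0,0,0,1],[0.34,0,0.37,0,0,0,1],[0.43,0,0.46,0,0,0,1],[0.52,0,0.55,0,0,0,1],[0.6,0,0.64,0,0,0,1],[0.68,0,0.73,0,0,0,1],[0.68,0,0.73,0,0,0,1]],
])

```text
time_s: 8.48
tcp_pos: [0.5583, -0.3237, 0.2099]
ee_rot: [-0.015, 0.984, -0.134, -0.119]
contact_force: [0.3, -0.8, -1.5]
width: 0.117
grip_force: 58.7
```

```bash
python3 - <<'E'
from h import *
from cell import *
s=get_state();rep(s);print(s["torque"])
E
```

```text
tip [  -3.5   -0.  -109.5] org [-4.1  0.1 10.5] F [-0.3 -0.7 -1.5] ax [-0.004  0.001  1.   ] t 8.4833 q [-0.65  0.37  1.53 -0.09  1.47  1.21]
tool<-guide per mm /40: [[0.0181, 0.0, -0.0173], [0.0, -0.025, 0.0], [-0.0173, -0.0, -0.0181]]
[-0.02027154 -0.00795889 -0.00353029]
```

Call:
drive_tool([
  [[0.05,0,0.05,0,0,0,1],[0.1,0,0.1,0,0,0,1],[0.14,0,0.15,0,0,0,1],[0.18,0,0.19,0,0,0,1],[0.22,0,0.23,0,0,0,1],[0.22,0,0.23,0,0,0,1]],
])

```text
time_s: 8.98
tcp_pos: [0.5639, -0.3255, 0.2003]
ee_rot: [-0.015, 0.984, -0.134, -0.119]
contact_force: [-0.3, -0.2, -0.8]
width: 0.12
grip_force: 59.0
```

```bash
python3 - <<'E'
from h import *
from cell import *
s=get_state();rep(s);print(s["torque"])
E
```

```text
tip [  -3.5   -0.3 -120.7] org [-3.8 -0.1 -0.7] F [-0.6 -0.3 -0.6] ax [-0.003  0.002  1.   ] t 8.9833 q [-0.64  0.39  1.52 -0.09  1.46  1.22]
tool<-guide per mm /40: [[0.018, -0.0, -0.0173], [0.0, -0.025, 0.0], [-0.0173, -0.0001, -0.018]]
[-0.01189534 -0.0667903   0.01013558]
```

Call:
drive_tool([
  [[0.02,0,0.02,0,0,0,1],[0.04,0,0.04,0,0,0,1],[0.06,0,0.06,0,0,0,1],[0.08,0,0.08,0,0,0,1],[0.08,0,0.08,0,0,0,1]],
])

```text
time_s: 9.4
tcp_pos: [0.5643, -0.3256, 0.2002]
ee_rot: [-0.015, 0.983, -0.134, -0.122]
contact_force: [-7.5, 3.6, 11.8]
width: 0.122
grip_force: 60.4
```

```bash
python3 - <<'E'
from h import *
from cell import *
s=get_state();rep(s);print(s["torque"])
E
```

```text
tip [  -4.    -0.4 -121.1] org [-3.7 -0.2 -1.1] F [-1.2  1.5 14.3] ax [0.003 0.002 1.   ] t 9.4 q [-0.64  0.39  1.51 -0.09  1.47  1.22]
tool<-guide per mm /40: [[0.0179, -0.0, -0.0174], [0.0, -0.025, 0.0], [-0.0174, -0.0001, -0.0179]]
[ 0.77215709  1.72256744 -0.00275059]
```

The collar has stopped on the lip at the expected depth with 14 N. I'll hold briefly, then draw it out.

Call:
drive_tool([
  [[0,0,0,0,0,0,1],[0,0,0,0,0,0,1],[0,0,0,0,0,0,1],[0,0,0,0,0,0,1],[-0.05,0,-0.05,0,0,0,1],[-0.05,0,-0.05,0,0,0,1],[-0.05,0,-0.05,0,0,0,1]],
])

```text
time_s: 9.98
tcp_pos: [0.5642, -0.3257, 0.2003]
ee_rot: [-0.015, 0.984, -0.134, -0.12]
contact_force: [-3.1, 1.5, 6.3]
width: 0.119
grip_force: 59.5
```

```bash
python3 - <<'E'
from h import *
from cell import *
s=get_state();rep(s)
E
```

```text
tip [  -3.2   -0.5 -120.9] org [-3.5 -0.2 -0.9] F [0.2 0.6 7.1] ax [-0.002  0.002  1.   ] t 9.9833 q [-0.64  0.39  1.52 -0.09  1.46  1.22]
tool<-guide per mm /40: [[0.018, -0.0, -0.0173], [0.0, -0.025, 0.0001], [-0.0173, -0.0001, -0.018]]
```

Call:
drive_tool([
  [[-0.12,0,-0.12,0,0,0,1],[-0.3,0,-0.31,0,0,0,1],[-0.5,0,-0.52,0,0,0,1],[-0.7,0,-0.73,0,0,0,1],[-0.9,0,-0.94,0,0,0,1],[-1.1,0,-1.14,0,0,0,1],[-1.3,0,-1.35,0,0,0,1],[-1.5,0,-1.56,0,0,0,1],[-1.7,0,-1.77,0,0,0,1],[-1.9,0,-1.98,0,0,0,1],[-2.1,0,-2.18,0,0,0,1],[-2.3,0,-2.39,0,0,0,1],[-2.5,0,-2.6,0,0,0,1],[-2.77,0,-2.88,0,0,0,1],[-2.77,0,-2.88,0,0,0,1],[-2.77,0,-2.88,0,0,0,1]],
])

```text
time_s: 11.32
tcp_pos: [0.4875, -0.3042, 0.3387]
ee_rot: [-0.015, 0.984, -0.134, -0.118]
contact_force: [-0.2, 0.2, -0.3]
width: 0.117
grip_force: 58.7
```

```bash
python3 - <<'E'
from h import *
from cell import *
s=get_state();rep(s);p,Rc=cur(s);H,ax=rod(p,Rc,44)
yw=-.4
for yw,Ht in((-.27,[.44,-.33,.36]),(-.45,[.42,-.36,.36])):
    Rt=toolR(yw,46);Ht=np.array(Ht);print(yw,Ht+.162*np.array([np.cos(yw),np.sin(yw),0]),row(s,Ht+.019*Rt[:,2],Rt).tolist())
print(H)
# check delta in scene image
import cv2
g=cv2.cvtColor(snapshot("scene")["color"],cv2.COLOR_RGB2GRAY)
for dl in(38,41,44,47,50):
    H,ax=rod(p,Rc,dl);print(dl,proj("scene",H-.1*ax),proj("scene",H-.162*ax))
u,v=proj("scene",H-.162*ax)
for r in range(160,204,4): print(r,g[r,238:258].tolist())
E
```

```text
tip [-2.6 -0.3 38.8] org [ -3.3  -0.  158.8] F [-0.3  0.2 -0.1] ax [-0.005  0.003  1.   ] t 11.3167 q [-0.69  0.13  1.57 -0.1   1.65  1.15]
tool<-guide per mm /40: [[0.0181, -0.0, -0.0173], [0.0, -0.025, 0.0001], [-0.0173, -0.0001, -0.0181]]
-0.27 [ 0.59613089 -0.37321049  0.36      ] [-0.66, 0.94, -0.05, 0.03, 11.94, 0.01]
-0.45 [ 0.56587243 -0.43046442  0.36      ] [-0.94, 1.86, 0.03, -0.57, 11.9, 2.08]
[ 0.49183034 -0.30532448  0.35713417]
38 [244.1156881  166.76892049] [246.62815337 194.9267065 ]
41 [244.55525351 167.39445203] [247.34769205 196.16700104]
44 [244.98708792 167.89640956] [248.06035334 197.22586794]
47 [245.40997702 168.27142236] [248.76426359 198.09584722]
50 [245.82268551 168.51632   ] [249.4574617  198.76953824]
160 [57, 57, 60, 67, 76, 83, 85, 80, 70, 65, 61, 61, 61, 60, 61, 61, 60, 59, 61, 61]
164 [56, 57, 58, 63, 70, 79, 84, 81, 73, 65, 62, 61, 61, 61, 61, 61, 60, 61, 61, 60]
168 [57, 57, 58, 61, 66, 76, 83, 84, 78, 69, 63, 59, 60, 60, 60, 61, 60, 60, 60, 60]
172 [57, 57, 57, 60, 64, 72, 80, 84, 82, 72, 65, 63, 65, 70, 79, 97, 118, 133, 148, 168]
176 [60, 64, 74, 86, 97, 100, 97, 91, 98, 130, 169, 194, 204, 207, 207, 208, 208, 208, 208, 207]
180 [203, 206, 207, 208, 206, 193, 158, 115, 97, 123, 169, 198, 206, 209, 208, 208, 208, 208, 203, 190]
184 [207, 209, 208, 208, 206, 198, 170, 127, 92, 95, 135, 177, 201, 208, 209, 208, 208, 206, 194, 161]
188 [208, 208, 209, 209, 208, 206, 191, 155, 107, 87, 120, 169, 198, 207, 208, 208, 206, 194, 162, 125]
192 [197, 197, 198, 199, 201, 201, 194, 166, 124, 91, 99, 140, 180, 202, 206, 197, 172, 137, 112, 104]
196 [167, 168, 168, 168, 168, 167, 165, 155, 133, 114, 116, 143, 179, 199, 193, 162, 125, 106, 103, 103]
200 [168, 168, 168, 168, 167, 167, 165, 164, 164, 169, 185, 199, 202, 186, 152, 120, 104, 103, 103, 103]
```

```bash
python3 - <<'E'
from h import *
from cell import *
s=get_state();p,Rc=cur(s)
for k in(.25,.5,.75,1):
    Rt=toolR(-.3-.1*k,-14+60.5*k);Ht=np.array([.492,-.305,.357])*(1-k)+k*np.array([.52,-.36,.37]);print(row(s,Ht+.019*Rt[:,2],Rt).tolist())
E
```

```text
[0.35, 0.28, -0.19, 0.09, 2.98, 0.63]
[0.7, 0.57, -0.37, 0.0, 6.0, 0.93]
[1.03, 0.87, -0.59, -0.16, 9.02, 1.23]
[1.34, 1.18, -0.83, -0.42, 12.04, 1.51]
```

Call:
drive_tool([
  [[0.12,0.09,-0.07,0.03,1.0,0.2,1],[0.24,0.19,-0.13,0.06,2.0,0.4,1],[0.35,0.28,-0.19,0.09,3.0,0.63,1],[0.47,0.38,-0.25,0.06,4.0,0.73,1],[0.59,0.48,-0.31,0.03,5.0,0.83,1],[0.7,0.57,-0.37,0.0,6.0,0.93,1],[0.81,0.67,-0.44,-0.05,7.0,1.03,1],[0.92,0.77,-0.51,-0.1,8.0,1.13,1],[1.03,0.87,-0.59,-0.16,9.0,1.23,1],[1.13,0.97,-0.67,-0.25,10.0,1.33,1],[1.24,1.08,-0.75,-0.33,11.0,1.42,1],[1.34,1.18,-0.83,-0.42,12.0,1.51,1],[1.34,1.18,-0.83,-0.42,12.0,1.51,1],[1.34,1.18,-0.83,-0.42,12.0,1.51,1],[1.34,1.18,-0.83,-0.42,12.0,1.51,1],[1.34,1.18,-0.83,-0.42,12.0,1.51,1],[1.34,1.18,-0.83,-0.42,12.0,1.51,1],[1.34,1.18,-0.83,-0.42,12.0,1.51,1]],
])

```text
time_s: 12.87
tcp_pos: [0.533, -0.3654, 0.357]
ee_rot: [0.078, 0.901, -0.182, 0.385]
contact_force: [-0.6, -0.5, 0.6]
width: 0.122
grip_force: 58.8
```

```bash
python3 - <<'E'
from h import *
from cell import *
import cv2
s=get_state();p,Rc=cur(s);H,ax=rod(p,Rc,43.5)
xr=np.cross(Rc[:,1]*-1,ax);print(s["time_s"],s["q"].round(2),abs(s["qd"]).max(),s["contact_force"],s["grip_force"],"H",H,"tip",H-.162*ax,"ax",ax,"x",xr)
c=snapshot("scene")["color"]
for dl in(35,40,43.5,47,52):
    H,ax=rod(p,Rc,dl);print(dl,proj("scene",H-.042*ax),proj("scene",H-.1*ax),proj("scene",H-.162*ax))
cv2.imwrite("fin.png",c[:,:,::-1])
g=cv2.cvtColor(c,cv2.COLOR_RGB2GRAY);u,v=proj("scene",rod(p,Rc,43.5)[0]-.1*rod(p,Rc,43.5)[1]);u=int(u);v=int(v)
for r in range(v-12,v+14,2): print(r,u-12,g[r,u-12:u+13].tolist())
E
```

```text
12.8667 [-0.89 -0.21  2.    0.57  0.69  0.76] 0.007342535651828585 [-0.59586295 -0.47326632  0.59370554] 58.81434920942411 H [ 0.52035996 -0.360065    0.37011981] tip [ 0.66958416 -0.42311705  0.36935998] ax [-0.92113703  0.38921019  0.00469034] x [ 0.00456558 -0.00124551  0.9999888 ]
35 [220.94366614 144.34789368] [222.06545873 168.7137019 ] [223.38525266 197.38018257]
40 [220.85692522 142.87888354] [221.85840522 165.25589929] [223.05068877 191.89621925]
43.5 [220.7926704  141.77375582] [221.70290017 162.6122353 ] [222.79513411 187.61745448]
47 [220.72578324 140.61006103] [221.53936053 159.79535077] [222.52297748 182.99041311]
52 [220.62618657 138.8549805 ] [221.29311909 155.49241677] [222.10753505 175.80900504]
150 209 [73, 69, 66, 68, 73, 75, 78, 78, 81, 97, 126, 148, 149, 129, 98, 69, 58, 56, 56, 56, 56, 56, 58, 63, 70]
152 209 [73, 73, 69, 66, 67, 70, 74, 79, 83, 98, 126, 148, 150, 133, 102, 71, 59, 58, 55, 55, 56, 55, 55, 57, 60]
154 209 [75, 72, 72, 69, 66, 68, 73, 78, 82, 95, 124, 147, 150, 134, 104, 73, 58, 55, 56, 54, 55, 56, 56, 57, 57]
156 209 [79, 76, 75, 76, 74, 69, 67,
[... 405 characters left out ...]
5, 56, 55, 56]
164 209 [80, 78, 80, 82, 84, 83, 82, 80, 80, 92, 120, 143, 151, 141, 115, 81, 63, 56, 55, 56, 56, 57, 55, 56, 55]
166 209 [78, 79, 81, 80, 82, 84, 87, 83, 83, 92, 112, 127, 131, 124, 105, 81, 63, 58, 55, 56, 55, 57, 56, 56, 56]
168 209 [76, 79, 79, 78, 79, 80, 82, 81, 81, 90, 113, 134, 143, 139, 121, 93, 67, 58, 57, 55, 55, 56, 56, 55, 56]
170 209 [74, 78, 81, 81, 79, 79, 81, 81, 83, 90, 113, 138, 152, 149, 131, 100, 71, 58, 56, 55, 56, 56, 55, 55, 55]
172 209 [70, 74, 79, 81, 81, 82, 82, 83, 84, 86, 99, 116, 128, 132, 125, 100, 72, 58, 56, 55, 56, 55, 56, 56, 56]
174 209 [79, 76, 75, 74, 75, 77, 79, 83, 84, 89, 102, 119, 128, 133, 131, 108, 76, 59, 57, 55, 55, 56, 56, 56, 55]
```

```bash
python3 - <<'E'
import cv2
g=cv2.cvtColor(cv2.imread("fin.png"),cv2.COLOR_BGR2GRAY)
for r in range(176,198,2): print(r,g[r,215:231].tolist())
E
```

```text
176 [76, 78, 80, 82, 92, 110, 119, 122, 121, 102, 74, 59, 56, 56, 56, 56]
178 [79, 82, 86, 86, 96, 116, 126, 129, 125, 105, 76, 59, 56, 56, 56, 56]
180 [84, 88, 89, 87, 96, 121, 140, 142, 134, 109, 77, 62, 62, 70, 81, 96]
182 [92, 90, 82, 78, 94, 124, 144, 148, 142, 127, 121, 129, 146, 164, 179, 187]
184 [87, 86, 86, 98, 114, 125, 125, 126, 137, 160, 186, 200, 204, 206, 207, 207]
186 [144, 160, 175, 186, 193, 194, 191, 190, 194, 200, 205, 207, 207, 208, 207, 207]
188 [203, 205, 206, 207, 207, 208, 207, 207, 208, 207, 208, 208, 208, 207, 207, 208]
190 [207, 208, 208, 208, 208, 208, 207, 207, 207, 208, 207, 207, 207, 207, 208, 207]
192 [208, 208, 207, 208, 207, 207, 207, 208, 207, 207, 208, 207, 207, 207, 207, 207]
194 [207, 207, 207, 206, 208, 207, 207, 208, 207, 207, 207, 207, 206, 208, 208, 205]
196 [207, 208, 207, 207, 207, 207, 207, 207, 208, 208, 208, 207, 207, 206, 204, 196]
```

The tip ends at scene row 185, which puts the rod level within about 2–3°. Engraved lines show on the upper face, and the arm is still. Handing in.

```bash
python3 -c "
from cell import *
print(close_job())"
```

```text
the job is handed in; nothing more can be done
None
```

The job is handed in, but no verdict came back. The rod went into the guide tube until its collar stopped (about 14 N), was drawn right out, and is now held still about 0.37 m up, level within about 3° with the marked face up; an earlier try caught on the flared mouth at about 22 N, under the 40 N limit.

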